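# Snap the sprung dust cap onto the wide lens

## Robot

A 6-joint arm with a two-finger parallel gripper is mounted at the origin on a cart in front of the work surface, level with it; the furniture and walls round the work are solid. World frame = base frame: x ahead of the robot, y to its left, z up, the work surface at z = 0. Lengths are in m, angles in rad, forces in N, time in s.
With the tool pointing down it reaches from about 0.375 to 0.75 m from the base axis. Payload 9 kg.
Tool frame: the origin (TCP) lies on the centre line of the jaws, within the pads' length; the fingertips stand 22 mm ahead of it and the grasp point (between the pads) lies 3 mm ahead of it; z points along the fingers, y is the line along which they close (so a half turn about z gives the same grasp; the last joint's range is limited). The gripper opens to 85 mm and grips with 20 to 120 N. Pads are 22 mm wide; open, the fingers measure 114 mm over their backs; the gripper's body (76 mm by 85 mm) begins 54 mm behind the grasp point. The pads swing forward as they close: fully open they stand 13 mm farther back than shut.
Start: joints at [1.017, 0.104, 0.097, 1.564, 0, 1.353], TCP at [0.198, 0.567, 0.253] pointing down, gripper open.
Joint ranges: [-2.99, 2.99], [-0.84, 1.86], [-1.1, 1.16], [-1.84, 2.11], [-1.51, 1.56], [-3.14, 3.14]. Speed limits (rad/s): [2.22, 2.22, 2.57, 3.14, 3.14, 3.14].

## Interface

Orientations are given as [roll, pitch, yaw] about the fixed x, y, z axes, in that order (R = Rz(yaw) Ry(pitch) Rx(roll)).
In Python, from rig import r gives the robot as it stands.
- The arm moves only by the tool arm_command, never from a script. Its argument "plan" is one flat list of numbers, 7 for each row, row after row: the shift along the tool's x, y, z in cm, then the turn, a rotation vector about the tool's x, y, z in degrees, then the closure in counts, from 0 (fully open) to 255 (shut). A call has 1 to 10 rows; each row shifts and turns the commanded pose from where the row before left it, along the tool's axes as they then stand; what a row does not reach is not made up. A row lasts 1/8 s, in which the tool goes at most 62.5 mm and 10.7 degrees, less where a joint would pass 70% of its speed; a pose out of reach is approached as far as the arm can. A call with a gripper value outside its range is refused whole. The fingers move at their own pace and stop on an object; the grip force is fixed at half the most. Time passes only in rows, so rows that do not move let the fingers close. It gives the time, the measured TCP pose, the force, the opening and the grip force at its end, in the units of the state.
- r.observe(): the state, without advancing time (a new reading comes with each control period).
- r.snapshot(name): name is "scene" or "top"; returns a dict with "image" (400x640x3 uint8, red, green, blue), "depth" (400x640 float32, m along the optical axis (not along the pixel's ray), 0 where there is no reading), "mtx" (3x3 intrinsics, pixels), "D" ([k1, k2, p1, p2, k3] as OpenCV has them; the pictures are not rectified), "R" (3x3) and "t" (3): a world point X has camera coordinates R X + t. Camera axes: x right, y down, z forward; pixel columns grow to the right and rows downward; lengths in m; the calibration is good to about 2 mm. A picture is of the moment at which its call begins.
- r.sign_off(): hands the job in; it is judged then, once.
Trained networks look in the newest picture that a camera, given by its name, has taken for a name from the list of things; names that differ only in an ending like _2 or _b are one class to them, and where a whole thing is asked for, a point or a joint stands for the part that bears it (a point fixed in the world has none). Each returns a list of dicts, best first, with "score" (0 to 1); they miss things now and then, are a little off and sometimes report something else, mostly with a low value. They report only what shows in the picture. A call takes as long as a camera call. They do not tell look-alikes from the thing itself.
- r.search_frame(camera, query): "xy" ([column, row] in pixels, amid what is visible of it).
- r.trace(camera, query): "pixels" (400x640 bool, what is visible of it) and "xy" ([column, row] in pixels, amid what is visible of it).
The state is a dict: "t": time; "qpos": joint angles; "qd": joint speeds; "joint_efforts": joint torques, N m; "tool_pos": TCP position; "eef_rot": TCP orientation; "ft_force": force on the tool from outside, world axes, zero at the start; "moment": the same for the moment, N m; "opening": finger opening in m; "grip_force": force on a finger pad.
Only numpy, scipy, OpenCV 4.12 (cv2) and the standard library are available. Lean on these libraries where they do the work, as an engineer would, in place of code of your own. Each camera call takes 0.05 s, during which the arm holds its last target. There are 200 camera calls.

## Task

Cover the wide-mouthed imaging lens with its dust cap: pinch the cap's two upright tabs together, carry it over, lower it into the mouth of the wide lens (not the narrow one) while still pinched, then let go so that the tabs spring out under the rim. The cap must end lying flat and home on the wide lens, with nothing holding it.

Things in the scene. Friction and masses are not known exactly. Their poses are not given: they have to be found in the camera images.
- cap: Loose black lens cap, about 75 g, standing upright on the worktop; origin: centre of its underside, z up. Disc 90 mm across, 19 to 24 mm above the origin. Two grey tabs stand on it at +y and -y, up to 52 mm above the origin, each 26 mm wide (along x), 4 mm thick: pinch their outer faces along y from above. Below: hub 32 mm across and two outward claws, 0.5 to 5.5 mm above the origin. Any yaw fits.
- tab_a (a joint): How far the tabs are pinched, m: 0 free (outer faces 58 mm apart, claw ends 40 mm from the cap's axis), 0.012 fully pinched, a hard stop (faces 34 mm apart, claw ends 28 mm from the axis). Both tabs are geared to move in equally and carry the claws. The spring takes 3 N on each tab to start, 8 N to pinch fully. The pinched cap can be carried by the tabs.
- wide_lens_rim (a point): Centre of the top of the wide lens's mouth, 70 mm above the worktop. Black barrel 92 mm across, face up, fixed on a 112 mm square plate, left or right. The mouth narrows from 80 mm at the top (94 outside) to 69 mm; 10 mm down, under the rim, it widens to 76 mm, where the claws belong; glass 31 mm down. Seated, the cap's disc rests on the rim, the cap's origin 19 mm below this point.
- narrow_lens_rim (a point): The same point of the narrow lens, 70 mm above the worktop: same build and plate, but barrel 66 mm across and mouth only 43 mm clear (54 mm at the top), too small for the cap. It stands on the other side from the wide lens.
There are look-alikes about, which are no part of the job. What is shaped like the cap but red or turquoise is not meant.

How it is judged:
By the outcome, as a careful person would: the job done as asked, in the order asked, and still so for the second after the job is handed in, with the robot touching nothing.
It also fails if it takes over 35 s, if anything falls off the work surface, if the arm or the gripper's body presses on something with over 40 N, if the wrist force passes 120 N, or if a joint passes its speed limit or range.

## Working session

There is one attempt and no reset: what is moved stays moved. The work goes in short steps, Python scripts to look and compute and a tool call to move; the robot and the scene stay as the last step left them, time stands still between calls to the robot, and variables do not carry over. Pictures are saved under pics/ and viewed, at most 10 in all, crops included, and the job is handed in when it is done.

Besides the shell and the picture viewer there is one more tool, called after "Request:" by a JSON object that holds its "name" and its "arguments". arm_command: Moves the arm, as the interface text tells. Its arguments: {"type":"object","properties":{"plan":{"type":"array"}},"required":["plan"]}

```bash
mkdir -p pics
cat > h.py <<'E'
import numpy as np, cv2
from rig import r
def pts(s, mask=None):
    d=s["depth"]; m=(d>0) if mask is None else (mask&(d>0))
    v,u=np.nonzero(m)
    n=cv2.undistortPoints(np.c_[u,v].astype(np.float64)[:,None],s["mtx"],np.array(s["D"],float))[:,0]
    z=d[v,u]; c=np.c_[n*z[:,None],z]
    return (c-s["t"])@s["R"], u, v
E
python3 - <<'E'
from h import *
for c in("scene","top"):
    s=r.snapshot(c); cv2.imwrite(f"pics/{c}0.png",s["image"][:,:,::-1])
    np.savez(f"{c}0.npz",**{k:np.array(s[k]) for k in s})
    for q in("cap","wide_lens_rim","narrow_lens_rim"):
        for o in r.trace(c,q):
            p,u,v=pts(s,o["pixels"]); 
            print(c,q,round(o["score"],2),np.round(o["xy"]),o["pixels"].sum(),np.median(p,0).round(3) if len(p) else None, np.percentile(p,[2,98],axis=0).round(3).tolist() if len(p) else None, s["image"][o["pixels"]].mean(0).round())
print(r.observe())
E
```

```text
scene cap 0.92 [283. 198.] 628 [0.475 0.12  0.024] [[0.435, 0.084, 0.006], [0.516, 0.165, 0.051]] [ 53. 138. 136.]
scene cap 0.75 [318. 229.] 850 [ 0.485 -0.047  0.024] [[0.447, -0.084, 0.019], [0.526, -0.006, 0.05]] [38. 39. 42.]
scene wide_lens_rim 0.8 [304. 166.] 1348 [0.591 0.196 0.038] [[0.547, 0.167, 0.003], [0.649, 0.266, 0.07]] [54. 56. 58.]
scene narrow_lens_rim 0.96 [416. 258.] 2584 [ 0.586 -0.239  0.009] [[0.544, -0.282, 0.002], [0.649, -0.169, 0.07]] [ 97.  99. 101.]
top cap 0.87 [402. 239.] 1068 [ 0.455 -0.203  0.025] [[0.415, -0.244, 0.02], [0.495, -0.164, 0.052]] [135.  33.  31.]
top cap 0.81 [263. 225.] 1019 [0.477 0.124 0.025] [[0.439, 0.086, 0.02], [0.516, 0.163, 0.052]] [ 41. 117. 116.]
top cap 0.77 [335. 223.] 1057 [ 0.489 -0.043  0.024] [[0.449, -0.082, 0.02], [0.529, -0.003, 0.052]] [32. 32. 34.]
top narrow_lens_rim 0.74 [409. 176.] 2007 [ 0.599 -0.22   0.01 ] [[0.547, -0.282, 0.004], [0.662, -0.169, 0.072]] [91. 93. 95.]
{'t': 0.4, 'qpos': array([ 1.01731147e+00,  1.04196201e-01,  9.71663603e-02,  1.56387214e+00,
       -3.04180248e-05,  1.35307069e+00]), 'qd': array([ 0.000664  , -0.00118821, -0.00028383,  0.00106337, -0.0023991 ,
        0.00113576]), 'joint_efforts': array([-3.39615333e-03, -5.56087947e+01,  5.03183591e+01,  3.81622071e-03,
       -3.91577223e-04, -1.87496887e-06]), 'tool_pos': array([0.19769719, 0.56647808, 0.25320072]), 'eef_rot': array([-3.14148292e+00,  6.87712726e-06,  2.80583344e+00]), 'ft_force': array([ 0.40302326,  0.04021867, -0.63400148]), 'moment': array([-0.031701  ,  0.03071651, -0.00426572]), 'grip_force': 0.0, 'opening': 0.0854656996901368}
```

Run:
```python
from h import *
S={}
for c in("scene","top"):
    S[c]=dict(np.load(f"{c}0.npz"))
a=S["top"]["image"][:,:,::-1]; 
cv2.imwrite("pics/top_crop.png",cv2.resize(a[120:290,200:460],None,fx=3,fy=3,interpolation=cv2.INTER_CUBIC))
for c in S:
    P,u,v=pts(S[c])
    for n,x,y in(("wide",.6,.21),("narrow",.6,-.225)):
        k=(abs(P[:,0]-x)<.08)&(abs(P[:,1]-y)<.08)&(P[:,2]>.064)&(P[:,2]<.076)
        if k.sum()>5:
            q=P[k]; print(c,n,k.sum(),np.median(q,0).round(4),q.min(0).round(3),q.max(0).round(3))
            (cx,cy),rad=cv2.minEnclosingCircle(q[:,:2].astype(np.float32)); print("  circ",cx,cy,rad)
    k=(abs(P[:,0]-.487)<.05)&(abs(P[:,1]+.045)<.05)&(P[:,2]>.017)&(P[:,2]<.028)
    (cx,cy),rad=cv2.minEnclosingCircle(P[k][:,:2].astype(np.float32)); print(c,"disc",cx,cy,rad,np.median(P[k][:,2]))
    k=(abs(P[:,0]-.487)<.05)&(abs(P[:,1]+.045)<.05)&(P[:,2]>.045)&(P[:,2]<.06)
    t=P[k]; print(c,"tabs",k.sum(),cv2.minAreaRect(t[:,:2].astype(np.float32)))
    print(t.round(3)[::max(1,len(t)//30)].tolist())
```

```text
scene wide 236 [0.602  0.2257 0.0685] [0.555 0.174 0.064] [0.647 0.271 0.071]
  circ 0.6010228395462036 0.22258427739143372 0.049595627933740616
scene narrow 373 [ 0.6047 -0.2237  0.0685] [ 0.569 -0.258  0.064] [ 0.637 -0.19   0.071]
  circ 0.6038763523101807 -0.22425858676433563 0.035064395517110825
scene disc 0.4891407787799835 -0.0426788330078125 0.04621114581823349 0.02330709000621565
scene tabs 47 ((0.48858529329299927, -0.04210278391838074), (0.02732662484049797, 0.05848406255245209), 36.271156311035156)
[[0.481, -0.013, 0.051], [0.483, -0.012, 0.049], [0.477, -0.015, 0.051], [0.479, -0.016, 0.051], [0.483, -0.013, 0.048], [0.474, -0.02, 0.052], [0.476, -0.021, 0.052], [0.481, -0.016, 0.047], [0.471, -0.019, 0.05], [0.472, -0.023, 0.052], [0.476, -0.02, 0.049], [0.466, -0.023, 0.052], [0.47, -0.022, 0.05], [0.472, -0.022, 0.049], [0.476, -0.021, 0.047], [0.465, -0.025, 0.051], [0.467, -0.027, 0.051], [0.472, -0.022, 0.046], [0.515, -0.055, 0.05], [0.462, -0.026, 0.05], [0.464, -0.027, 0.05], [0.467, -0.026, 0.048], [0.51, -0.059, 0.052], [0.513, -0.058, 0.05], [0.462, -0.027, 0
[... 1413 characters left out ...]
502, -0.068, 0.054], [0.5, -0.066, 0.05], [0.5, -0.068, 0.053], [0.5, -0.07, 0.052], [0.497, -0.068, 0.053], [0.498, -0.07, 0.051], [0.498, -0.073, 0.048], [0.495, -0.07, 0.052], [0.495, -0.073, 0.05], [0.482, -0.014, 0.05], [0.482, -0.016, 0.052], [0.48, -0.014, 0.052], [0.48, -0.017, 0.051], [0.478, -0.017, 0.05], [0.477, -0.019, 0.053], [0.475, -0.017, 0.05], [0.475, -0.019, 0.053], [0.475, -0.021, 0.055], [0.473, -0.019, 0.052], [0.473, -0.021, 0.047], [0.473, -0.024, 0.047], [0.471, -0.021, 0.052], [0.471, -0.024, 0.054], [0.468, -0.024, 0.054], [0.468, -0.026, 0.057], [0.466, -0.024, 0.049], [0.466, -0.026, 0.054], [0.466, -0.029, 0.049], [0.464, -0.026, 0.051], [0.464, -0.029, 0.052]]
```

View pics/scene0.png

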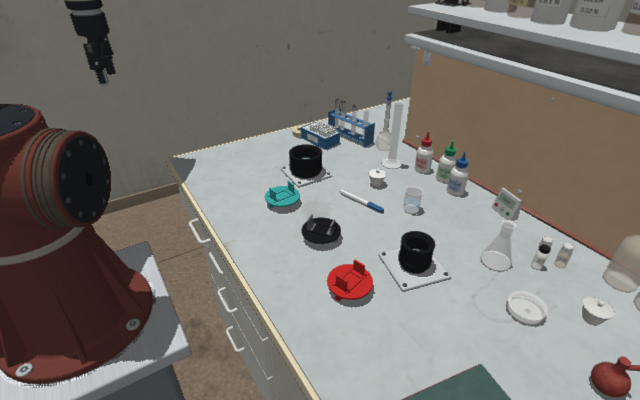

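View pics/top_crop.png

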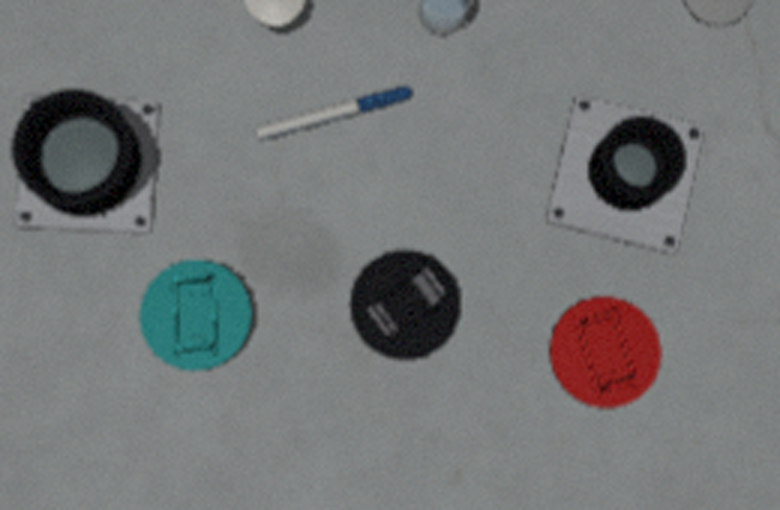

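Caps, scene pixels: turquoise (283,198), black (321,231), red (350,282). The black one with grey tabs, top-crop (405,305), is the cap. It sits at (0.489, -0.043), with its disc at 24 mm and its tabs at 52 mm, spaced as described. The wide lens is on the left, scene (305,162), at (0.602, 0.2215), about 95 mm across at 70 mm height. The narrow lens is on the right at (416,255).

Request:
{"name": "arm_command", "arguments": {"plan": [-3, -3, 0, 0, 0, 0, 0, -4.2, -4.2, 0, 0, 0, 0, 0, -4.2, -4.2, 0, 0, 0, 0, 0, -4.2, -4.2, 0, 0, 0, 0, 0, -4.2, -4.2, 0, 0, 0, 0, 0, -4.2, -4.2, 0, 0, 0, 0, 0, -4.2, -4.2, 0, 0, 0, 0, 0, -4.2, -4.2, 0, 0, 0, 0, 0, -4.2, -4.2, 0, 0, 0, 0, 0, -4.2, -4.2, 0, 0, 0, 0, 0]}}

```text
t: 1.65
tool_pos: [0.4491, 0.0449, 0.2536]
eef_rot: [3.141, 0.001, 2.805]
ft_force: [1.3, 0.5, 0.1]
opening: 0.085
grip_force: 0.0
```

Request:
{"name": "arm_command", "arguments": {"plan": [0, 0, 0, 0, 0, -9.3, 0, 0, 0, 0, 0, 0, -9.3, 0, 0, 0, 0, 0, 0, -9.3, 0, 0, 0, 0, 0, 0, -9.3, 0, 0, 0, 0, 0, 0, -9.3, 0, 0, 0, 0, 0, 0, -9.3, 0, 0, 0, 0, 0, 0, 0, 0, 0, 0, 0, 0, 0, 0, 0]}}

```text
t: 2.65
tool_pos: [0.4485, 0.0469, 0.2533]
eef_rot: [-3.142, 0.0, -2.507]
ft_force: [-0.0, 0.2, 0.6]
opening: 0.0853
grip_force: 0.0
```

```bash
cat > go.py <<'E'
from h import *
import sys
x,y,z=map(float,sys.argv[1:4]); o=r.observe()
from scipy.spatial.transform import Rotation as Ro
R=Ro.from_euler("xyz",o["eef_rot"])
print(o["t"],o["tool_pos"].round(4),np.degrees(o["eef_rot"]).round(2),"tool shift cm",(R.inv().apply(np.array([x,y,z])-o["tool_pos"])*100).round(2), o["ft_force"].round(1),o["opening"],o["grip_force"])
E
python3 go.py .489 -.043 .05
```

```text
2.65 [0.4485 0.0469 0.2533] [-1.8000e+02  1.0000e-02 -1.4364e+02] tool shift cm [ 2.07 -9.64 20.33] [-0.   0.2  0.6] 0.08531807123809254 0.0
```

Request:
{"name": "arm_command", "arguments": {"plan": [1, -4.8, 0, 0, 0, 0, 0, 1.07, -4.84, 0, 0, 0, 0, 0, 0, 0, 4, 0, 0, 0, 0, 0, 0, 5, 0, 0, 0, 0, 0, 0, 4, 0, 0, 0, 0, 0, 0, 2.3, 0, 0, 0, 0, 0, 0, 0, 0, 0, 0, 0, 0, 0, 0, 0, 0, 0, 0]}}

```text
t: 3.65
tool_pos: [0.4899, -0.0431, 0.1015]
eef_rot: [-3.14, 0.001, -2.505]
ft_force: [0.7, -0.3, 0.8]
opening: 0.0852
grip_force: 0.0
```

```bash
python3 go.py .489 -.043 .05
python3 - <<'E'
from h import *
for c in("scene","top"):
    s=r.snapshot(c)["image"]; a=s[170:270,250:400] if c=="scene" else s[170:270,265:415]
    cv2.imwrite(f"pics/{c}1.png",cv2.resize(a[:,:,::-1],None,fx=5,fy=5,interpolation=cv2.INTER_CUBIC))
E
```

```text
3.65 [ 0.4899 -0.0431  0.1015] [-1.7994e+02  5.0000e-02 -1.4350e+02] tool shift cm [0.07 0.07 5.15] [ 0.7 -0.3  0.8] 0.08522771787862622 0.0
```

View pics/scene1.png

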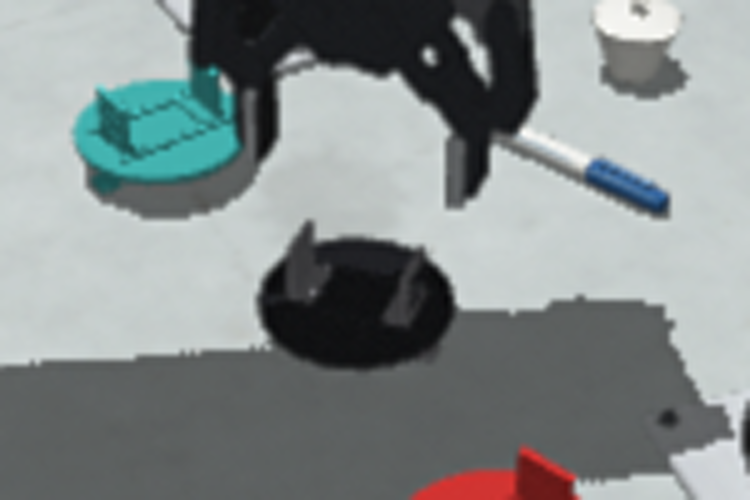

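The fingers straddle the black cap's tabs, at (300,260) and (410,290) in the crop. I'll check how far the open tips reach before going down.

Run:
```python
from h import *
s=r.snapshot("scene"); P,u,v=pts(s)
d=np.array([.595,-.804]); w=(P[:,:2]-[.4899,-.0431]); a=w@d; b=w@[.804,.595]
for sg in(1,-1):
    k=(sg*a>.034)&(sg*a<.065)&(abs(b)<.018)&(P[:,2]>.06)&(P[:,2]<.2)
    print(sg,k.sum(),np.sort(P[k][:,2])[:12].round(3),a[k].min(),a[k].max())
```

```text
1 504 [0.094 0.095 0.095 0.096 0.097 0.097 0.099 0.099 0.099 0.099 0.1   0.101] 0.03403065356782049 0.06492524655146605
-1 449 [0.091 0.092 0.093 0.094 0.096 0.096 0.096 0.096 0.096 0.097 0.097 0.097] -0.06497039299659328 -0.034187209759254066
```

Request:
{"name": "arm_command", "arguments": {"plan": [0, 0, 2.5, 0, 0, 0, 0, 0, 0, 2, 0, 0, 0, 0, 0, 0, 0.8, 0, 0, 0, 0, 0, 0, 0, 0, 0, 0, 0, 0, 0, 0, 0, 0, 0, 0, 0, 0, 0, 0, 0, 0, 120, 0, 0, 0, 0, 0, 0, 180, 0, 0, 0, 0, 0, 0, 220, 0, 0, 0, 0, 0, 0, 220, 0, 0, 0, 0, 0, 0, 220]}}

```text
t: 5.05
tool_pos: [0.4901, -0.0429, 0.0497]
eef_rot: [-3.14, 0.001, -2.503]
ft_force: [-6.5, 2.5, 21.5]
opening: 0.0295
grip_force: 60.6
```

```bash
python3 go.py .489 -.043 .048
```

```text
5.05 [ 0.4901 -0.0429  0.0497] [-1.7993e+02  7.0000e-02 -1.4342e+02] tool shift cm [0.09 0.06 0.17] [-6.5  2.5 21.5] 0.029458149637411116 60.60080409049988
```

Request:
{"name": "arm_command", "arguments": {"plan": [0, 0, -0.3, 0, 0, 0, 220, 0, 0, -0.7, 0, 0, 0, 220, 0, 0, -1, 0, 0, 0, 220, 0, 0, -1, 0, 0, 0, 220, 0, 0, 0, 0, 0, 0, 220]}}

```text
t: 5.68
tool_pos: [0.49, -0.0432, 0.0785]
eef_rot: [-3.14, 0.001, -2.503]
ft_force: [-0.2, 0.3, -1.4]
opening: 0.0291
grip_force: 59.5
```

```bash
python3 go.py .489 -.043 .048
python3 - <<'E'
from h import *
s=r.snapshot("scene")["image"]; a=s[170:270,250:400]
cv2.imwrite("pics/scene2.png",cv2.resize(a[:,:,::-1],None,fx=5,fy=5,interpolation=cv2.INTER_CUBIC))
E
```

```text
5.675 [ 0.49   -0.0432  0.0785] [-1.7991e+02  6.0000e-02 -1.4344e+02] tool shift cm [0.08 0.08 3.05] [-0.2  0.3 -1.4] 0.029060322370820367 59.520211815834045
```

View pics/scene2.png

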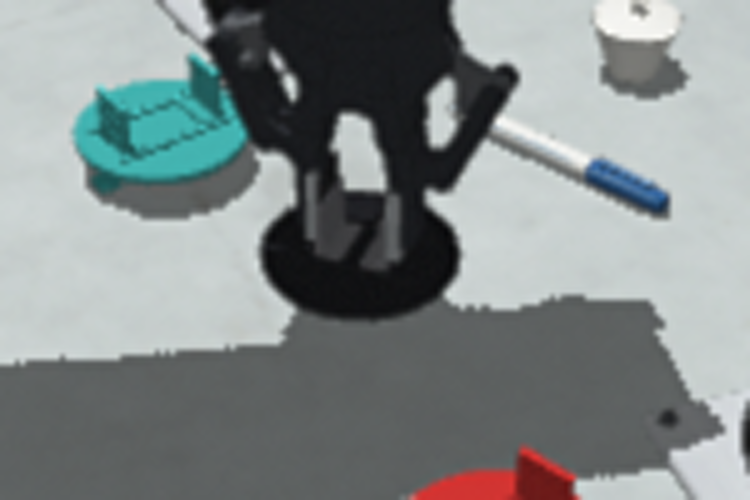

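The cap is pinched and lifted level. Next I carry it to the wide lens.

Request:
{"name": "arm_command", "arguments": {"plan": [0, 0, -3, 0, 0, 0, 220, 0, 0, -4, 0, 0, 0, 220, 0, 0, -3, 0, 0, 0, 220, -3, 1.8, 0, 0, 0, 0, 220, -4.1, 2.4, 0, 0, 0, 0, 220, -4.1, 2.4, 0, 0, 0, 0, 220, -4.1, 2.4, 0, 0, 0, 0, 220, -4.1, 2.4, 0, 0, 0, 0, 220, -3.4, 2, 0, 0, 0, 0, 220, -2, 1.2, 0, 0, 0, 0, 220]}}

```text
t: 6.98
tool_pos: [0.6016, 0.2239, 0.1764]
eef_rot: [3.141, -0.001, -2.502]
ft_force: [0.1, -0.1, -2.6]
opening: 0.029
grip_force: 59.5
```

Request:
{"name": "arm_command", "arguments": {"plan": [0, 0, 0, 0, 0, 0, 220, 0, 0, 0, 0, 0, 0, 220, 0, 0, 3, 0, 0, 0, 220, 0, 0, 0, 0, 0, 0, 220]}}

```text
t: 7.48
tool_pos: [0.5998, 0.2209, 0.145]
eef_rot: [3.14, -0.004, -2.505]
ft_force: [-0.4, -0.2, -1.5]
opening: 0.029
grip_force: 59.5
```

```bash
cat > m.py <<'E'
from h import *
o=r.observe(); T=o["tool_pos"]
for c in("scene","top"):
    s=r.snapshot(c); P,u,v=pts(s); img=s["image"][v,u].astype(int)
    k=(np.hypot(*(P[:,:2]-T[:2]).T)<.06)&(abs(P[:,2]-(T[2]-.025))<.008)
    q=P[k]; print(c,k.sum(),"disc minEnc",cv2.minEnclosingCircle(q[:,:2].astype(np.float32)),"z",np.percentile(q[:,2],[10,50,90]).round(4))
    A=np.c_[q-T,np.ones(len(q))]; co=np.linalg.lstsq(np.c_[(q-T)[:,:2],np.ones(len(q))],q[:,2],rcond=None)[0]; print("  tilt deg",np.degrees(co[:2]).round(1),"z at TCP",co[2].round(4))
    k=(np.hypot(*(P[:,:2]-[.602,.2215]).T)<.058)&(P[:,2]>.062)&(P[:,2]<.077)
    q=P[k]
    if k.sum()>30: print("  rim",k.sum(),cv2.minEnclosingCircle(q[:,:2].astype(np.float32)),np.percentile(q[:,2],[50,90]))
    cv2.imwrite(f"pics/{c}_m.png",cv2.resize(s["image"][100:220,230:410][:,:,::-1] if c=="scene" else s["image"][110:230,180:360][:,:,::-1],None,fx=4,fy=4,interpolation=cv2.INTER_CUBIC))
E
python3 go.py .602 .2215 .1; python3 m.py
```

```text
7.475 [0.5998 0.2209 0.145 ] [ 179.89   -0.22 -143.5 ] tool shift cm [-0.23 -0.09  4.5 ] [-0.4 -0.2 -1.5] 0.029012171976947786 59.51896369457245
scene 361 disc minEnc ((0.5978004336357117, 0.21787701547145844), 0.04642957076430321) z [0.1165 0.1184 0.1207]
  tilt deg [0.3 1.2] z at TCP 0.1188
  rim 234 ((0.599808394908905, 0.2224765121936798), 0.048738256096839905) [0.06790047 0.07004784]
top 678 disc minEnc ((0.6001776456832886, 0.21790990233421326), 0.04526817053556442) z [0.1185 0.1207 0.1233]
  tilt deg [0.8 0.5] z at TCP 0.1211
  rim 206 ((0.6000708341598511, 0.2177242636680603), 0.0463113896548748) [0.06931303 0.07170547]
```

View pics/scene_m.png

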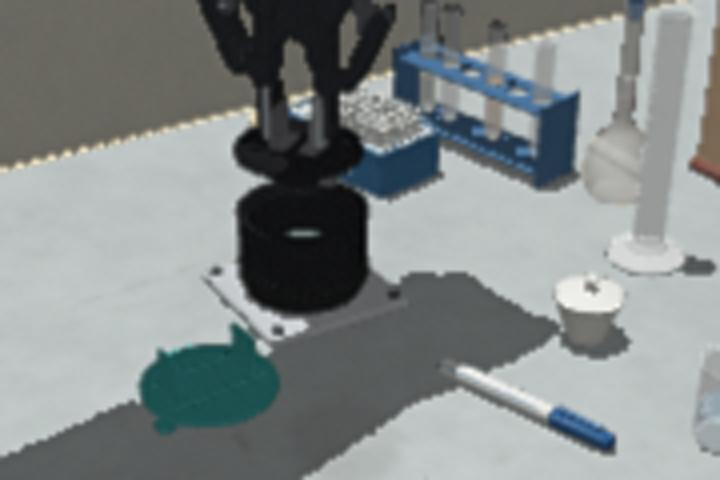

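The cap hangs level over the wide barrel at crop (300,150), with the barrel at (303,240). One refinement of the rim centre, then I lower it.

Run:
```python
from h import *
from scipy.optimize import least_squares
def fit(q,c0,lim):
    # hinge: points should lie in annulus [rin,rout]; angular-bin outer edge
    d=q-c0; a=((np.arctan2(d[:,1],d[:,0])+np.pi)/(2*np.pi)*36).astype(int)%36
    e=[]
    for b in range(36):
        w=q[a==b]
        if len(w)>2: e.append(w[np.argmax(np.hypot(*(w-c0).T))])
    e=np.array(e); f=least_squares(lambda p:np.hypot(e[:,0]-p[0],e[:,1]-p[1])-p[2],[*c0,lim],loss="soft_l1",f_scale=.001)
    return f.x.round(4),len(e)
for c in("scene","top"):
    s=dict(np.load(f"{c}0.npz")); P,u,v=pts(s)
    k=(np.hypot(*(P[:,:2]-[.602,.2215]).T)<.056)&(P[:,2]>.066)&(P[:,2]<.078)
    print(c,"rim",fit(P[k][:,:2],np.array([.602,.2215]),.047))
    k=(np.hypot(*(P[:,:2]-[.489,-.043]).T)<.055)&(P[:,2]>.017)&(P[:,2]<.03)
    print(c,"disc0",fit(P[k][:,:2],np.array([.489,-.043]),.045))
    s=r.snapshot(c); P,u,v=pts(s)
    k=(np.hypot(*(P[:,:2]-[.599,.219]).T)<.055)&(P[:,2]>.113)&(P[:,2]<.128)
    print(c,"disc now",fit(P[k][:,:2],np.array([.599,.219]),.045))
```

```text
scene rim (array([0.6011, 0.2212, 0.0465]), 35)
scene disc0 (array([ 0.4879, -0.0424,  0.0445]), 36)
scene disc now (array([0.6   , 0.2196, 0.0438]), 32)
top rim (array([0.6032, 0.2206, 0.047 ]), 36)
top disc0 (array([ 0.489 , -0.0433,  0.0442]), 36)
top disc now (array([0.5842, 0.2092, 0.0308]), 31)
```

Request:
{"name": "arm_command", "arguments": {"plan": [-0.3, 0, 1, 0, 0, 0, 220, 0, 0, 0.8, 0, 0, 0, 220, 0, 0, 0.8, 0, 0, 0, 220, 0, 0, 0.5, 0, 0, 0, 220, 0, 0, 0.5, 0, 0, 0, 220, 0, 0, 0.3, 0, 0, 0, 220, 0, 0, 0, 0, 0, 0, 220, 0, 0, 0, 0, 0, 0, 220]}}

```text
t: 8.68
tool_pos: [0.6041, 0.2239, 0.1086]
eef_rot: [-3.141, 0.0, -2.504]
ft_force: [0.1, 0.5, -0.1]
opening: 0.0289
grip_force: 59.5
```

```bash
python3 go.py .602 .2215 .1007; python3 m.py
```

```text
8.675 [0.6041 0.2239 0.1086] [-1.7999e+02  2.0000e-02 -1.4344e+02] tool shift cm [ 0.31 -0.07  0.79] [ 0.1  0.5 -0.1] 0.028864766902157703 59.518945813179016
scene 353 disc minEnc ((0.6032667756080627, 0.22036400437355042), 0.04633406177163124) z [0.0799 0.0819 0.0846]
  tilt deg [0.6 1.4] z at TCP 0.0824
  rim 121 ((0.5980497002601624, 0.21826349198818207), 0.0466463677585125) [0.06869495 0.0704028 ]
top 604 disc minEnc ((0.6027415990829468, 0.221068874001503), 0.04458250105381012) z [0.0803 0.0828 0.0855]
  tilt deg [1.2 0.9] z at TCP 0.0834
  rim 141 ((0.601563036441803, 0.2198987454175949), 0.04660848155617714) [0.06950639 0.07284069]
```

Request:
{"name": "arm_command", "arguments": {"plan": [0, 0, 0.3, 0, 0, 0, 220, 0, 0, 0.2, 0, 0, 0, 220, 0, 0, 0.1, 0, 0, 0, 220, 0, 0, 0, 0, 0, 0, 220, 0, 0, 0, 0, 0, 0, 220]}}

```text
t: 9.4
tool_pos: [0.604, 0.2239, 0.1024]
eef_rot: [-3.142, 0.0, -2.503]
ft_force: [0.9, 0.1, -1.5]
opening: 0.0288
grip_force: 59.5
```

Request:
{"name": "arm_command", "arguments": {"plan": [0, 0, 0.1, 0, 0, 0, 220, 0, 0, 0, 0, 0, 0, 220, 0, 0, 0, 0, 0, 0, 220]}}

```text
t: 9.78
tool_pos: [0.6039, 0.2239, 0.1013]
eef_rot: [3.142, 0.0, -2.504]
ft_force: [0.0, 0.0, -0.2]
opening: 0.0292
grip_force: 59.5
```

Request:
{"name": "arm_command", "arguments": {"plan": [0, 0, 0.1, 0, 0, 0, 220, 0, 0, 0, 0, 0, 0, 220, 0, 0, 0, 0, 0, 0, 220]}}

```text
t: 10.15
tool_pos: [0.604, 0.2239, 0.101]
eef_rot: [-3.141, 0.0, -2.503]
ft_force: [-3.2, -0.9, 5.8]
opening: 0.029
grip_force: 61.1
```

Contact came at the predicted height. One small press, then I release.

Request:
{"name": "arm_command", "arguments": {"plan": [0, 0, 0.1, 0, 0, 0, 220, 0, 0, 0, 0, 0, 0, 220, 0, 0, 0, 0, 0, 0, 220]}}

```text
t: 10.52
tool_pos: [0.6041, 0.224, 0.101]
eef_rot: [-3.141, 0.001, -2.503]
ft_force: [-6.6, -2.0, 12.1]
opening: 0.0292
grip_force: 62.9
```

```bash
python3 m.py
```

```text
scene 403 disc minEnc ((0.5993115901947021, 0.22117310762405396), 0.0479741208255291) z [0.0701 0.0742 0.0767]
  tilt deg [1.4 2.1] z at TCP 0.0747
  rim 409 ((0.5993115901947021, 0.22117310762405396), 0.0479741208255291) [0.07381493 0.07581925]
top 678 disc minEnc ((0.6002934575080872, 0.21926249563694), 0.046199411153793335) z [0.0712 0.0748 0.0776]
  tilt deg [2.7 2.2] z at TCP 0.0759
  rim 598 ((0.6017457842826843, 0.21984370052814484), 0.04659202694892883) [0.0742413  0.07633283]
```

Request:
{"name": "arm_command", "arguments": {"plan": [0, 0, 0, 0, 0, 0, 150, 0, 0, 0, 0, 0, 0, 100, 0, 0, 0, 0, 0, 0, 50, 0, 0, 0, 0, 0, 0, 0, 0, 0, 0, 0, 0, 0, 0, 0, 0, 0, 0, 0, 0, 0, 0, 0, 0, 0, 0, 0, 0]}}

```text
t: 11.5
tool_pos: [0.6039, 0.2239, 0.0993]
eef_rot: [3.142, 0.0, -2.503]
ft_force: [0.8, -0.0, -0.3]
opening: 0.0852
grip_force: 0.0
```

Request:
{"name": "arm_command", "arguments": {"plan": [0, 0, -2, 0, 0, 0, 0, 0, 0, -4, 0, 0, 0, 0, 0, 0, -4, 0, 0, 0, 0, 0, 0, -3, 0, 0, 0, 0, 0, 0, 0, 0, 0, 0, 0]}}

```text
t: 12.12
tool_pos: [0.6054, 0.2241, 0.2341]
eef_rot: [-3.139, 0.006, -2.503]
ft_force: [1.4, 0.2, 0.6]
opening: 0.0856
grip_force: 0.0
```

Run:
```python
from h import *
for c in("scene","top"):
    s=r.snapshot(c); P,u,v=pts(s)
    w=np.hypot(*(P[:,:2]-[.602,.2215]).T)
    k=(w<.06)&(P[:,2]>.065)&(P[:,2]<.082); q=P[k]
    co=np.linalg.lstsq(np.c_[q[:,:2]-[.602,.2215],np.ones(len(q))],q[:,2],rcond=None)[0]
    print(c,k.sum(),np.degrees(co[:2]).round(1),co[2],np.percentile(q[:,2],[5,50,95]),cv2.minEnclosingCircle(q[:,:2].astype(np.float32)))
    t=P[(w<.05)&(P[:,2]>.095)&(P[:,2]<.112)]; print("tabs",len(t),cv2.minAreaRect(t[:,:2].astype(np.float32)) if len(t) else 0, t[:,2].max() if len(t) else 0)
    if c=="scene": cv2.imwrite("pics/scene_end.png",cv2.resize(s["image"][110:230,230:410][:,:,::-1],None,fx=4,fy=4,interpolation=cv2.INTER_CUBIC))
```

```text
scene 467 [2.1 3.4] 0.07580864273534346 [0.06761833 0.07617306 0.07930783] ((0.6013523936271667, 0.22120045125484467), 0.0478796549141407)
tabs 41 ((0.6031036972999573, 0.22210490703582764), (0.02422259747982025, 0.054313283413648605), 36.405799865722656) 0.10619151042506891
top 1201 [1.8 1.3] 0.07680150814614459 [0.06974352 0.0772096  0.08069107] ((0.6033300161361694, 0.22067572176456451), 0.04814766347408295)
tabs 57 ((0.6044714450836182, 0.22202740609645844), (0.02742024138569832, 0.05545534938573837), 34.896785736083984) 0.1103756941482097
```

View pics/scene_end.png

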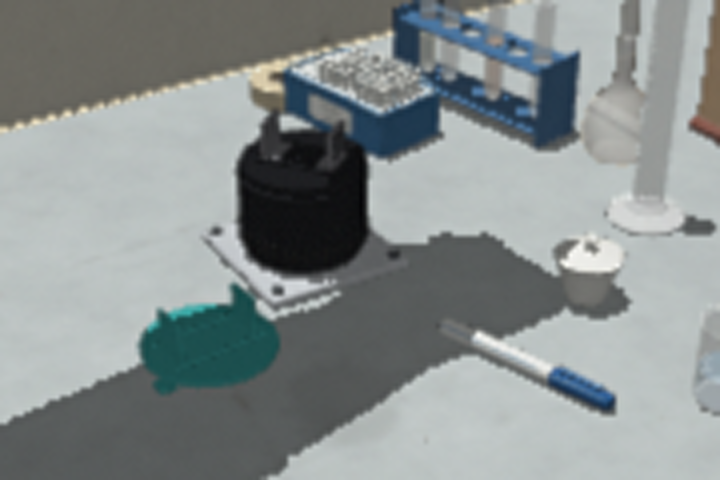

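Tabs have sprung out (54–55 mm between outer faces, which matches claws against the 76 mm bore). I'll check flatness more robustly, without edge points.

Run:
```python
from h import *
from scipy.optimize import least_squares
for c in("scene","top"):
    D=[]
    Q=[]
    for i in range(4):
        s=r.snapshot(c); P,u,v=pts(s); Q.append(P)
    P=np.concatenate(Q)
    def f(P,c0,zd):
        d=P[:,:2]-c0; w=np.hypot(*d.T); k=(w<.041)&(abs(P[:,2]-zd)<.009)
        x=least_squares(lambda p:d[k]@p[:2]+p[2]-P[k,2],[0,0,zd],loss="soft_l1",f_scale=.001).x
        tt=P[(w<.042)&(P[:,2]>zd+.024)&(P[:,2]<zd+.04)]
        return k.sum(),np.degrees(x[:2]).round(2),x[2].round(4),np.percentile(tt[:,2],[50,90]).round(4), cv2.minAreaRect(tt[:,:2].astype(np.float32))[0]
    print(c,"now",f(P,np.array([.603,.2213]),.075))
    P0,_,_=pts(dict(np.load(f"{c}0.npz"))); print(c,"ref black",f(P0,np.array([.489,-.043]),.024)); print(c,"ref teal",f(P0,np.array([.477,.124]),.024))
```

```text
scene now (np.int64(1228), array([0.36, 0.54]), np.float64(0.0769), array([0.1029, 0.105 ]), (0.6030479073524475, 0.2221749722957611))
scene ref black (np.int64(597), array([-0.43,  0.53]), np.float64(0.0236), array([0.0503, 0.0521]), (0.48855531215667725, -0.04206196218729019))
scene ref teal (np.int64(418), array([0.06, 0.6 ]), np.float64(0.0238), array([0.0508, 0.0518]), (0.47660717368125916, 0.12606099247932434))
top now (np.int64(3550), array([0.43, 0.05]), np.float64(0.0776), array([0.1048, 0.1068]), (0.6039345860481262, 0.22149401903152466))
top ref black (np.int64(845), array([0.23, 0.05]), np.float64(0.0245), array([0.052 , 0.0546]), (0.48933714628219604, -0.042933281511068344))
top ref teal (np.int64(853), array([ 0.14, -0.13]), np.float64(0.0245), array([0.0518, 0.0541]), (0.4770778715610504, 0.1253807097673416))
```

The cap is flat, but every comparison puts it about 2 mm high: disc and tabs rose 53 mm instead of 51. Opening the fingers probably dragged it up. I'll turn 90°, shut the fingers and press gently on the disc's centre, between the tabs.

Request:
{"name": "arm_command", "arguments": {"plan": [0, 0, 0, 0, 0, 10, 255, 0, 0, 0, 0, 0, 10, 255, 0, 0, 0, 0, 0, 10, 255, 0, 0, 0, 0, 0, 10, 255, 0, 0, 0, 0, 0, 10, 255, 0, 0, 0, 0, 0, 10, 255, 0, 0, 0, 0, 0, 10, 255, 0, 0, 0, 0, 0, 10, 255, 0, 0, 0, 0, 0, 10, 255, 0, 0, 0, 0, 0, 0, 255]}}

```text
t: 13.88
tool_pos: [0.6038, 0.2239, 0.2291]
eef_rot: [-3.141, -0.0, 2.21]
ft_force: [0.1, -0.3, 0.7]
opening: 0.0005
grip_force: 0.0
```

```bash
python3 go.py .6033 .2216 .103
```

```text
13.875 [0.6038 0.2239 0.2291] [-1.7999e+02 -1.0000e-02  1.2663e+02] tool shift cm [-0.15 -0.17 12.61] [ 0.1 -0.3  0.7] 0.0004836348324288834 0.0
```

Request:
{"name": "arm_command", "arguments": {"plan": [-0.15, -0.17, 3, 0, 0, 0, 255, 0, 0, 4, 0, 0, 0, 255, 0, 0, 3, 0, 0, 0, 255, 0, 0, 1.5, 0, 0, 0, 255, 0, 0, 0.8, 0, 0, 0, 255, 0, 0, 0, 0, 0, 0, 255, 0, 0, 0, 0, 0, 0, 255]}}

```text
t: 14.75
tool_pos: [0.6042, 0.2218, 0.1077]
eef_rot: [3.14, 0.001, 2.209]
ft_force: [-0.2, 0.1, -0.8]
opening: -0.0
grip_force: 0.0
```

Request:
{"name": "arm_command", "arguments": {"plan": [0, 0, 0.3, 0, 0, 0, 255, 0, 0, 0.1, 0, 0, 0, 255, 0, 0, 0, 0, 0, 0, 255, 0, 0, 0, 0, 0, 0, 255]}}

```text
t: 15.25
tool_pos: [0.6035, 0.2217, 0.1024]
eef_rot: [3.141, 0.0, 2.209]
ft_force: [0.6, -0.5, -0.1]
opening: -0.0
grip_force: 0.0
```

Request:
{"name": "arm_command", "arguments": {"plan": [0, 0, 0.1, 0, 0, 0, 255, 0, 0, 0.1, 0, 0, 0, 255, 0, 0, 0, 0, 0, 0, 255]}}

```text
t: 15.62
tool_pos: [0.6034, 0.2216, 0.1002]
eef_rot: [-3.141, -0.0, 2.209]
ft_force: [1.5, 0.0, -0.5]
opening: -0.0003
grip_force: 0.0
```

Request:
{"name": "arm_command", "arguments": {"plan": [0, 0, 0.1, 0, 0, 0, 255, 0, 0, 0, 0, 0, 0, 255, 0, 0, 0, 0, 0, 0, 255]}}

```text
t: 16.0
tool_pos: [0.6035, 0.2217, 0.0994]
eef_rot: [3.141, 0.0, 2.209]
ft_force: [0.9, 0.5, 1.3]
opening: -0.0
grip_force: 0.4
```

Request:
{"name": "arm_command", "arguments": {"plan": [0, 0, 0.1, 0, 0, 0, 255, 0, 0, 0, 0, 0, 0, 255, 0, 0, 0, 0, 0, 0, 255]}}

```text
t: 16.38
tool_pos: [0.6036, 0.2217, 0.0986]
eef_rot: [3.141, 0.0, 2.209]
ft_force: [-0.2, -0.3, 4.3]
opening: 0.0
grip_force: 1.9
```

Request:
{"name": "arm_command", "arguments": {"plan": [0, 0, 0.1, 0, 0, 0, 255, 0, 0, 0, 0, 0, 0, 255, 0, 0, 0, 0, 0, 0, 255]}}

```text
t: 16.75
tool_pos: [0.6036, 0.2216, 0.0973]
eef_rot: [3.141, 0.0, 2.209]
ft_force: [0.5, -0.8, 2.9]
opening: 0.0003
grip_force: 1.7
```

Contact came at 0.0994 (disc top about 77 mm), and the cap is sliding down under about 3 N. I'll keep going to the hard stop.

Request:
{"name": "arm_command", "arguments": {"plan": [0, 0, 0.1, 0, 0, 0, 255, 0, 0, 0, 0, 0, 0, 255, 0, 0, 0, 0, 0, 0, 255]}}

```text
t: 17.12
tool_pos: [0.6036, 0.2217, 0.0971]
eef_rot: [3.141, 0.0, 2.209]
ft_force: [-2.0, -0.8, 8.8]
opening: 0.0003
grip_force: 4.3
```

Request:
{"name": "arm_command", "arguments": {"plan": [0, 0, 0.1, 0, 0, 0, 255, 0, 0, 0, 0, 0, 0, 255, 0, 0, 0, 0, 0, 0, 255]}}

```text
t: 17.5
tool_pos: [0.6037, 0.2217, 0.097]
eef_rot: [3.141, 0.001, 2.209]
ft_force: [-5.5, -2.1, 15.9]
opening: -0.0002
grip_force: 7.6
```

Hard stop at 0.097, which puts the disc top at 75 mm, so the cap is home. I'll retreat straight up with the fingers shut.

Request:
{"name": "arm_command", "arguments": {"plan": [0, 0, -1, 0, 0, 0, 255, 0, 0, -3, 0, 0, 0, 255, 0, 0, -4, 0, 0, 0, 255, 0, 0, -4, 0, 0, 0, 255, 0, 0, -3, 0, 0, 0, 255, 0, 0, 0, 0, 0, 0, 255, 0, 0, 0, 0, 0, 0, 255]}}

```text
t: 18.38
tool_pos: [0.6031, 0.2217, 0.2441]
eef_rot: [-3.14, -0.001, 2.209]
ft_force: [-0.6, -0.6, -0.6]
opening: -0.0001
grip_force: 0.0
```

Run:
```python
from h import *
from scipy.optimize import least_squares
for c in("scene","top"):
    P=np.concatenate([pts(r.snapshot(c))[0] for i in range(3)]); zd=.075
    d=P[:,:2]-[.603,.2213]; w=np.hypot(*d.T); k=(w<.041)&(abs(P[:,2]-zd)<.009)
    x=least_squares(lambda p:d[k]@p[:2]+p[2]-P[k,2],[0,0,zd],loss="soft_l1",f_scale=.001).x
    t=P[(w<.042)&(P[:,2]>zd+.022)&(P[:,2]<zd+.04)]
    print(c,np.degrees(x[:2]).round(2),x[2].round(4),np.percentile(t[:,2],[50,90]).round(4),cv2.minAreaRect(t[:,:2].astype(np.float32)))
print(r.observe()["ft_force"])
```

```text
scene [-0.13  0.55] 0.0748 [0.1011 0.1028] ((0.6027790904045105, 0.22120670974254608), (0.029375778511166573, 0.0544327013194561), 34.52909851074219)
top [0.28 0.12] 0.0754 [0.1025 0.1052] ((0.6016364693641663, 0.2174300253391266), (0.02600703574717045, 0.057767342776060104), 47.31964874267578)
[-0.14687863 -0.52956873 -0.54940523]
```

The rise is now 51 mm in both cameras, the cap is flat, the tabs are out and the arm is clear.

```bash
python3 -c "
from rig import r
print(r.sign_off())"
```

```text
the job is handed in; nothing more can be done
None
```

The black cap is seated flat and home on the wide lens with its tabs sprung out and the arm clear; after release it sat about 2 mm high, so I pressed it home with the shut fingers (about 16 N) before handing in at about 19 s.

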